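# Do up the open latch of the picnic case

### The job

The grey picnic case stands with its seam on top and one of its two toggle latches is still undone. Swing that latch's wire bail over so that its crossbar drops behind the keeper hook, then press the lever down past centre until it lies fully home with the bail held under the hook.

Things in the scene. Friction and masses are not known exactly. Their poses are not given: they have to be found in the camera images.
- latch: The undone steel latch on top of a fixed grey case 240 x 130 x 86 mm. Origin on the case's top face at the seam, mid-width; x from lever to keeper, y along the seam, z up; x, z below are in this frame, mm. Its twin, already shut, 130 mm along the seam to one side, is rigid: leave it. A folded strap handle 9 high lies between. Lever pivot at x -20, z 16.
- lever (a joint): Lever angle, rad: 0 shut, flat towards -x; 1.57 upright; starts 1.6 to 1.8, stop 1.95. Plate 22 wide, 4 thick, free end 51 mm from the pivot. Stays where left (about 1 N at its end moves it). With the bail hooked the last 0.6 rad takes some 2 to 4 N at the end, passes centre near 0.2, then stays shut by itself.
- bail_bar (a point): Middle of the bail's crossbar, 8 thick, 42 long in y. Wire arms at y +-18.5 run 60 mm to it from a pin in the lever 18 mm from its pivot; the loop clears the lever's end. Starts within 17 deg of upright, mostly leaning back (to -x), z 88 to 95, held by light friction. Pushed 30 to 45 deg past upright to +x it falls: then with the lever up it lies at z 6, x 31 to 40. Hooked and shut: x 22, z 6 to 9.
- keeper_lip (a point): Middle of the outer edge of the keeper hook's lip, at x 25, z 14. Hook 26 wide in y: upright post x 15 to 20.5 on a 2 mm plate, lip on top z 12.5 to 15.5, mouth open to +x. Sprung: gives about 3 mm towards -x under load.

How it is judged:
On the way, in this order (a step that is already met when the one before it is completed fails the run):
1. the crossbar is down behind the keeper hook while the lever is still up (z of bail_bar in the frame of latch below 0.012 m and x of bail_bar in the frame of latch above 0.02 m and value of joint lever above 0.9 rad), for 0.2 s.
2. the lever is pressed home with the crossbar under the hook (value of joint lever below 0.12 rad and z of bail_bar in the frame of latch below 0.0125 m and x of bail_bar in the frame of latch above 0.014 m), for 0.2 s.
At the end, for the whole second after the job is handed in: The lever lies shut (within 0.12 rad) and stays so by itself, with the crossbar caught under the keeper's lip (its middle lower than 12.5 mm above the case top and 14 to 30 mm from the seam) (all of step 2 and x of bail_bar in the frame of latch below 0.03 m); the robot touches nothing.
It also fails if it takes over 35 s, if anything falls off the work surface, if the arm or the gripper's body presses on something with over 40 N, if the wrist force passes 120 N, or if a joint passes its speed limit or range.

### The arm

A 6-joint arm with a two-finger parallel gripper is mounted at the origin on a cart in front of the work surface, level with it; the furniture and walls round the work are solid. World frame = base frame: x ahead of the robot, y to its left, z up, the work surface at z = 0. Lengths are in m, angles in rad, forces in N, time in s.
With the tool pointing down it reaches from about 0.275 to 0.75 m from the base axis. Payload 10.2 kg.
Tool frame: the origin (TCP) lies at the very end of the fingers, on their centre line; the grasp point (between the pads) lies behind it (r.hold_point_z is the z of the grasp point in the tool frame, in m); z points along the fingers, y is the line along which they close (so a half turn about z gives the same grasp; the last joint's range is limited). The gripper opens to 88 mm and grips with 3 to 60 N. Pads are 18 mm wide; open, the fingers measure 123 mm over their backs; the gripper's body (75 mm by 187 mm) begins 45 mm behind the grasp point.
Start: joints at [0.954, 0.313, 1.498, -0, 1.331, -0.223], TCP at [0.201, 0.485, 0.239] pointing down, gripper open.
Joint ranges: [-2.94, 2.94], [-0.97, 2.17], [0.19, 2.56], [-1.23, 4.37], [0.02, 3.11], [-2.88, 2.88]. Speed limits (rad/s): [2.39, 2.39, 3.01, 3.14, 3.14, 3.14].

### API

Orientations are given as a unit quaternion [w, x, y, z].
In Python, from cell import r gives the robot as it stands.
- The arm moves only by the tool jog_arm, never from a script. Its argument "increments" is a list of rows, each an object with "dp": the shift along the tool's x, y, z in cm, a list of three; "turn": the turn, a rotation vector about the tool's x, y, z in degrees, a list of three; "fingers": the gripper command: -1 is shut, 1 is fully open, values between are in proportion. A call has 1 to 20 rows; each row shifts and turns the commanded pose from where the row before left it, along the tool's axes as they then stand; what a row does not reach is not made up. A row lasts 1/8 s, in which the tool goes at most 62.5 mm and 10.7 degrees, less where a joint would pass 70% of its speed; a pose out of reach is approached as far as the arm can. A call is refused whole if a number of a shift passes 6.25 or a number of a turn 10.7, either way. A call with a gripper value outside its range is refused whole. The fingers move at their own pace and stop on an object; the grip force is fixed at half the most. Time passes only in rows, so rows that do not move let the fingers close. It gives the time, the measured TCP pose, the force and the opening at its end, in the units of the state.
- r.get_obs(): the state, without advancing time (a new reading comes with each control period).
- r.capture(name): name is "scene" or "top" or "wrist"; returns a dict with "img" (400x640x3 uint8, red, green, blue), "K" (3x3 intrinsics, pixels), "R" (3x3) and "t" (3): a world point X has camera coordinates R X + t; the wrist camera has in their place "mount" (4x4, takes a point from camera to tool coordinates, whose origin is the TCP and whose axes are the flange's). Camera axes: x right, y down, z forward; pixel columns grow to the right and rows downward; lengths in m; the calibration is good to about 2 mm. A picture is of the moment at which its call begins: read the wrist's pose just before it. There is no depth.
- r.finish_job(): hands the job in, once; it reports no verdict.
The state is a dict: "clock": time; "qpos": joint angles; "joint_velocities": joint speeds; "joint_efforts": joint torques, N m; "eef_pos": TCP position; "tcp_rot": TCP orientation; "force": force on the tool from outside, world axes, zero at the start; "wrist_torque": the same for the moment, N m; "gripper_width": finger opening in m.
Only numpy, scipy, OpenCV 4.12 (cv2) and the standard library are available. Lean on these libraries where they do the work, as an engineer would, in place of code of your own. Each camera call takes 0.05 s, during which the arm holds its last target. There are 200 camera calls.

## Working session

There is one attempt and no reset: what is moved stays moved. The work goes in short steps, Python scripts to look and compute and a tool call to move; the robot and the scene stay as the last step left them, time stands still between calls to the robot, and variables do not carry over. Pictures are saved under pics/ and viewed, on a budget of 10 in all, crops included, one or two more only if the job needs it, and the job is handed in when it is done.

Besides the shell and the picture viewer there is one more tool, called after "Call:" as name(argument=value, ...), one argument or row to a line, values as JSON. jog_arm: Moves the arm, as the interface text tells. Its arguments: {"type":"object","properties":{"increments":{"type":"array"}},"required":["increments"]}

```bash
mkdir -p pics
cat > h.py <<'E'
from cell import r
import numpy as np, cv2
from scipy.spatial.transform import Rotation as Ro
def snap(cam,name,crop=None,scale=1):
    c=r.capture(cam); im=c["img"]
    if crop: im=im[crop[1]:crop[3],crop[0]:crop[2]]
    if scale!=1: im=cv2.resize(im,None,fx=scale,fy=scale,interpolation=cv2.INTER_CUBIC)
    cv2.imwrite(f"pics/{name}.png",im[:,:,::-1]); return c
def proj(c,X):
    p=(c["R"]@np.atleast_2d(X).T).T+c["t"]; p=(c["K"]@p.T).T; return p[:,:2]/p[:,2:]
def ray(c,uv):
    d=c["R"].T@np.linalg.inv(c["K"])@np.array([*uv,1.]); return -c["R"].T@c["t"],d/np.linalg.norm(d)
def atz(c,uv,z):
    o,d=ray(c,uv); return o+d*(z-o[2])/d[2]
E
python3 - <<'E'
from h import *
a=snap("scene","s0");b=snap("top","t0")
for c in(a,b): print(c["K"],c["R"],c["t"],-c["R"].T@c["t"])
import pickle;pickle.dump((a,b),open("c.pkl","wb"))
print(r.get_obs(),r.hold_point_z)
E
```

```text
[[413.54332716   0.         317.26458333]
 [  0.         413.54332716 194.7913571 ]
 [  0.           0.           1.        ]] [[ 9.06211758e-01 -4.22824077e-01 -2.20819871e-04]
 [-2.48179500e-01 -5.31484255e-01 -8.09895933e-01]
 [ 3.42326138e-01  7.33992020e-01 -5.86573550e-01]] [-0.53672645  0.07309359  0.94948598] [ 0.17949428 -0.88500791  0.61602304]
[[468.70353149   0.         316.44996107]
 [  0.         468.70353149 194.72967798]
 [  0.           0.           1.        ]] [[ 0.14782719 -0.98901013  0.00246674]
 [-0.96516323 -0.14480633 -0.21792443]
 [ 0.21588667  0.02983435 -0.97596253]] [-0.30853461  0.46919949  0.8985428 ] [ 0.30448049 -0.26400824  0.97995521]
{'clock': 0.1, 'qpos': array([ 9.53585296e-01,  3.13388050e-01,  1.49832266e+00,  4.24705999e-06,
        1.33100308e+00, -2.23393290e-01]), 'joint_velocities': array([ 0.00081231, -0.00073012, -0.00277734, -0.00036011, -0.00042624,
       -0.00058119]), 'joint_efforts': array([ 1.90538885e-03, -4.02816260e+01, -2.52650481e+01,  6.95461663e-02,
        3.41550016e-02, -6.04622187e-05]), 'eef_pos': array([0.2013349 , 0.48463494, 0.23823584]), 'tcp_rot': array([-2.30614627e-04,  1.95639339e-01,  9.80675754e-01, -5.10936742e-04]), 'force': array([ 0.10996369, -0.2121869 , -0.33794102]), 'wrist_torque': array([-0.02315582,  0.05224087,  0.03174415]), 'gripper_width': 0.08812392677236437} -0.0187
```

View pics/s0.png

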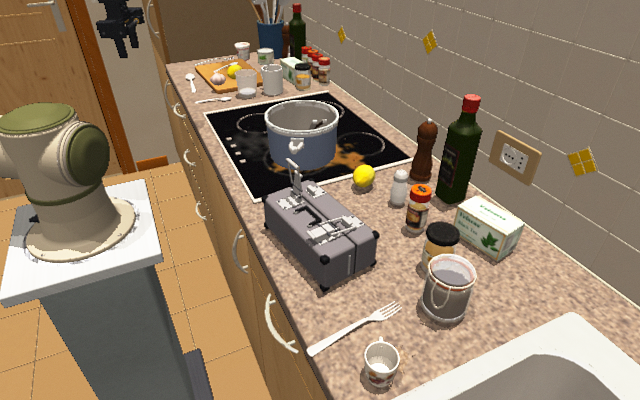

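View pics/t0.png

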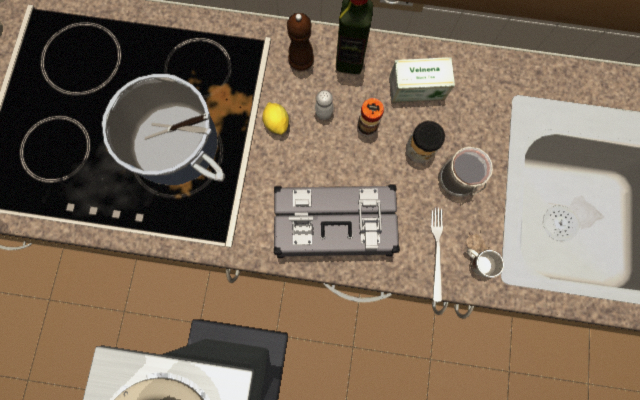

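Run:
```python
from h import *
import pickle;a,b=pickle.load(open("c.pkl","rb"))
s=cv2.resize(a["img"][150:290,255:385],None,fx=4,fy=4,interpolation=cv2.INTER_CUBIC)
t=cv2.resize(b["img"][175:265,265:405],None,fx=5.5,fy=5.5,interpolation=cv2.INTER_CUBIC)
cv2.imwrite("pics/s1.png",s[:,:,::-1]);cv2.imwrite("pics/t1.png",t[:,:,::-1])
```

```text
(no output)
```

View pics/s1.png

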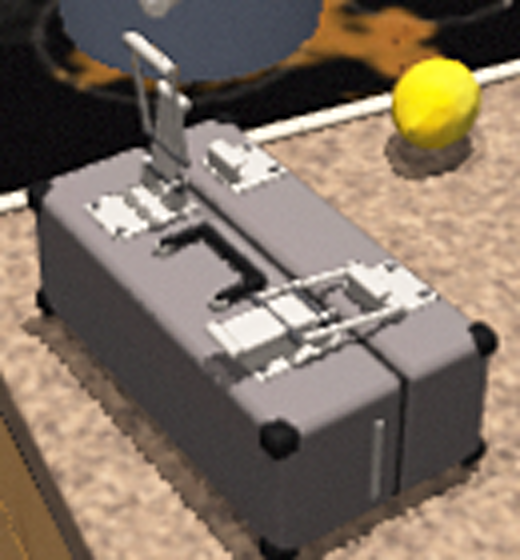

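View pics/t1.png

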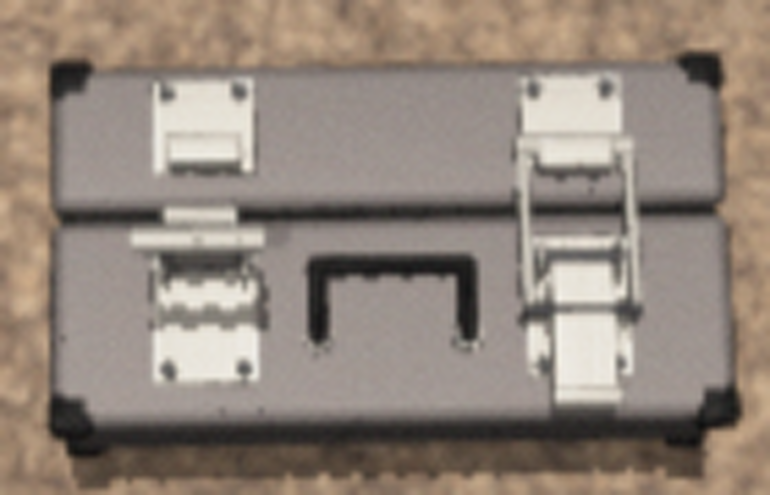

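Run:
```python
from h import *
import pickle;a,b=pickle.load(open("c.pkl","rb"))
T=lambda u,v:(265+(u+.5)/5.5-.5,175+(v+.5)/5.5-.5); S=lambda u,v:(255+(u+.5)/4-.5,150+(v+.5)/4-.5)
def tri(p,q):
    A=[];y=[]
    (o1,d1),(o2,d2)=ray(b,p),ray(a,q)
    M=np.c_[d1,-d2];s=np.linalg.lstsq(M,o2-o1,rcond=None)[0]
    x1,x2=o1+d1*s[0],o2+d2*s[1]; return (x1+x2)/2,np.linalg.norm(x1-x2)
pr={"barmid":((198,239),(151,56)),"barL":((132,239),(127,38)),"barR":((264,239),(175,76)),
"keeperplate TR corner far right":((255,80),(288,172)),"seam":((715,213),(402,378)),"twinplateTR":((621,77),(437,293)),"leverplate BL":((153,380),(117,234))}
for k,(p,q) in pr.items(): print(k,*[np.round(x,4) for x in tri(T(*p),S(*q))])
K1,K2=[atz(b,T(*p),.1015) for p in((168,133),(240,133))]
print("lip",K1,K2)
s1,s2=[atz(b,T(*p),.086) for p in((60,216),(715,213))]; d=s1-s2; print("seam yaw",np.degrees(np.arctan2(-d[0],d[1])))
e1,e2=[atz(b,T(*p),.086) for p in((90,67),(680,65))]; d=e1-e2; print("edge yaw",np.degrees(np.arctan2(-d[0],d[1])))
p1,p2=[atz(b,T(*p),.088) for p in((204,82),(571,77))]; d=p1-p2; print("plates yaw",np.degrees(np.arctan2(-d[0],d[1])),np.linalg.norm(d))
def pose(v): 
    return Ro.from_euler("z",v[3]),v[:3]
# least squares latch pose
mod=[((25,13,15.5),'T',(168,133)),((25,-13,15.5),'T',(240,133)),((15,0,15.5),'T',(204,162)),((0,0,0),'T',(206,214)),((0,-130,0),'T',(575,213)),
((25,-130-13,15.5),'x',(0,0)),((0,-185,0),'S',(402,378))]
from scipy.optimize import least_squares
def res(v):
    R,t=pose(v);o=[]
    for m,c,uv in mod:
        if c=='x':continue
        X=R.apply(np.array(m)/1e3)+t
        o+=list(proj(b if c=='T' else a,X)[0]-(T if c=='T' else S)(*uv))
    return np.r_[o,(v[2]-.086)/.002]
f=least_squares(res,[.35,-.15,.086,.14]);print(f.x,np.degrees(f.x[3]),np.round(f.fun,2))
R,t=pose(f.x)
bm=tri(T(198,239),S(151,56))[0]; print("bar in latch",R.inv().apply(bm-t)*1e3)
np.save("latch.npy",f.x)
```

```text
barmid [ 0.436  -0.2182  0.1777] 0.0017
barL [ 0.4321 -0.1974  0.1781] 0.0033
barR [ 0.4398 -0.2389  0.1765] 0.0007
keeperplate TR corner far right [ 0.511  -0.2242  0.0869] 0.0011
seam [ 0.4885 -0.3922  0.0831] 0.0007
twinplateTR [ 0.5304 -0.3525  0.0906] 0.0013
leverplate BL [ 0.4093 -0.2055  0.0625] 0.0124
lip [ 0.4848856  -0.19793329  0.1015    ] [ 0.48860732 -0.22274304  0.1015    ]
seam yaw 8.793147620802523
edge yaw 8.734954414984765
plates yaw 9.336171251084792 0.13052091993067153
[ 0.46164281 -0.21383013  0.08677298  0.13622761] 7.805267315909306 [-0.23  0.01  0.26  0.18 -0.09 -0.06 -0.37 -0.33 -0.3   0.69  0.77  0.41
  0.39]
bar in latch [-25.95475321  -0.83009074  90.89772521]
```

Call:
jog_arm(
  increments=[
    {"dp": [0, 0, -2.5], "turn": [0, 0, 9.8], "fingers": -1},
    {"dp": [0, 0, -2.5], "turn": [0, 0, 9.8], "fingers": -1},
    {"dp": [0, 0, -2.5], "turn": [0, 0, 9.8], "fingers": -1},
    {"dp": [0, 0, -2.5], "turn": [0, 0, 9.8], "fingers": -1},
    {"dp": [0, 0, -2.5], "turn": [0, 0, 9.8], "fingers": -1},
    {"dp": [0, 0, -2.5], "turn": [0, 0, 9.6], "fingers": -1},
  ],
)

```text
clock: 0.85
eef_pos: [0.2014, 0.4847, 0.3892]
tcp_rot: [0.0, 0.653, 0.758, -0.0]
force: [-0.2, 0.6, 1.1]
gripper_width: 0.0301
```

Call:
jog_arm(
  increments=[
    {"dp": [-3.5, 0.5, 0], "turn": [0, 0, 0], "fingers": -1},
    {"dp": [-4.5, 0.5, 0], "turn": [0, 0, 0], "fingers": -1},
    {"dp": [-4.5, 0.5, 0], "turn": [0, 0, 0], "fingers": -1},
    {"dp": [-4.5, 0.5, 0], "turn": [0, 0, 0], "fingers": -1},
    {"dp": [-4.5, 0.5, 0], "turn": [0, 0, 0], "fingers": -1},
    {"dp": [-4.5, 0.5, 0], "turn": [0, 0, 0], "fingers": -1},
    {"dp": [-4.5, 0.5, 0], "turn": [0, 0, 0], "fingers": -1},
    {"dp": [-4.5, 0.5, 0], "turn": [0, 0, 0], "fingers": -1},
    {"dp": [-4.5, 0.5, 0], "turn": [0, 0, 0], "fingers": -1},
    {"dp": [-4.5, 0.5, 0], "turn": [0, 0, 0], "fingers": -1},
    {"dp": [-4.5, 0.5, 0], "turn": [0, 0, 0], "fingers": -1},
    {"dp": [-4.5, 0.5, 0], "turn": [0, 0, 0], "fingers": -1},
    {"dp": [-4.5, 0.5, 0], "turn": [0, 0, 0], "fingers": -1},
    {"dp": [-4.5, 0.5, 0], "turn": [0, 0, 0], "fingers": -1},
    {"dp": [-4.5, 0.5, 0], "turn": [0, 0, 0], "fingers": -1},
    {"dp": [-4.5, 0, 0], "turn": [0, 0, 0], "fingers": -1},
    {"dp": [-1.5, 0, 0], "turn": [0, 0, 0], "fingers": -1},
    {"dp": [0, 0, 0], "turn": [0, 0, 0], "fingers": -1},
  ],
)

```text
clock: 3.1
eef_pos: [0.3869, -0.22, 0.3884]
tcp_rot: [-0.001, 0.651, 0.759, 0.0]
force: [-0.3, 0.2, -0.2]
gripper_width: 0.0004
```

Wrist view here to refine the latch pose.

```bash
cat >> h.py <<'E'
L=np.load("latch.npy"); L=np.array([.4617,-.2135,.086,.1536])
RL=Ro.from_euler("z",L[3])
def toL(X): return RL.inv().apply(np.asarray(X)-L[:3])*1e3
def wcam():
    o=r.get_obs(); c=r.capture("wrist"); q=o["tcp_rot"]; Rt=Ro.from_quat(q,scalar_first=True).as_matrix()
    T=np.eye(4);T[:3,:3]=Rt;T[:3,3]=o["eef_pos"]; M=np.linalg.inv(T@c["mount"]); c["R"],c["t"]=M[:3,:3],M[:3,3]; return c
E
python3 - <<'E'
from h import *
c=wcam(); im=c["img"]
import pickle;pickle.dump(c,open("w.pkl","wb"))
cv2.imwrite("pics/w0.png",im[:,:,::-1]); print(toL(r.get_obs()["eef_pos"]))
for m in [(0,0,0),(25,13,15.5),(25,-13,15.5),(-26,0,91),(0,-130,0)]: print(m,proj(c,RL.apply(np.array(m)/1e3)+L[:3]))
E
```

```text
[-74.81523382   5.7018431  302.72079162]
(0, 0, 0) [[374.44226946 159.86406479]]
(25, 13, 15.5) [[395.90232121 151.84726771]]
(25, -13, 15.5) [[394.73151722 171.42368667]]
(-26, 0, 91) [[364.04563235 172.77549299]]
(0, -130, 0) [[370.6030817  248.12087381]]
```

View pics/w0.png

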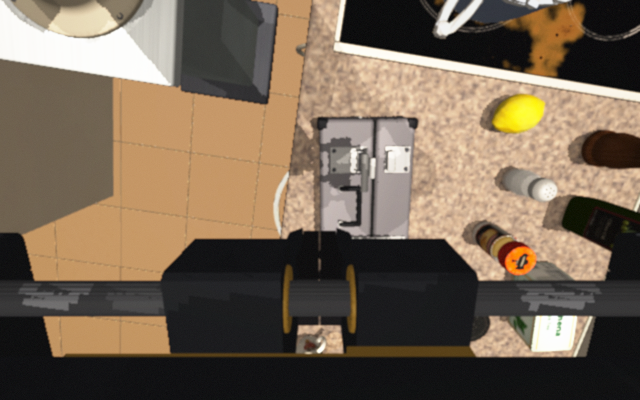

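Call:
jog_arm(
  increments=[
    {"dp": [-0.6, 0, 3], "turn": [0, 0, 0], "fingers": -1},
    {"dp": [0, 0, 4], "turn": [0, 0, 0], "fingers": -1},
    {"dp": [0, 0, 4], "turn": [0, 0, 0], "fingers": -1},
    {"dp": [0, 0, 4], "turn": [0, 0, 0], "fingers": -1},
    {"dp": [0, 0, 4], "turn": [0, 0, 0], "fingers": -1},
    {"dp": [0, 0, 2.5], "turn": [0, 0, 0], "fingers": -1},
    {"dp": [0, 0, 1], "turn": [0, 0, 0], "fingers": -1},
    {"dp": [0, 0, 0], "turn": [0, 0, 0], "fingers": -1},
  ],
)

```text
clock: 4.15
eef_pos: [0.3881, -0.2255, 0.1642]
tcp_rot: [0.0, 0.65, 0.76, -0.0]
force: [0.0, -0.2, 0.6]
gripper_width: 0.0003
```

Call:
jog_arm(
  increments=[
    {"dp": [0, 1, 0], "turn": [0, 0, 0], "fingers": -1},
    {"dp": [0, 1, 0], "turn": [0, 0, 0], "fingers": -1},
    {"dp": [0, 1, 0], "turn": [0, 0, 0], "fingers": -1},
    {"dp": [0, 1, 0], "turn": [0, 0, 0], "fingers": -1},
    {"dp": [0, 1, 0], "turn": [0, 0, 0], "fingers": -1},
    {"dp": [0, 1, 0], "turn": [0, 0, 0], "fingers": -1},
    {"dp": [0, 1, 0], "turn": [0, 0, 0], "fingers": -1},
    {"dp": [0, 1, 0], "turn": [0, 0, 0], "fingers": -1},
    {"dp": [0, 1, 0], "turn": [0, 0, 0], "fingers": -1},
    {"dp": [0, 0, 0], "turn": [0, 0, 0], "fingers": -1},
  ],
)

```text
clock: 5.4
eef_pos: [0.4773, -0.212, 0.1636]
tcp_rot: [-0.0, 0.65, 0.76, -0.0]
force: [0.3, 0.4, -0.4]
gripper_width: 0.0006
```

Run:
```python
from h import *
print(toL(r.get_obs()["eef_pos"]))
snap("scene","s2",(240,120,380,260),4)
```

```text
[15.63006671 -0.89586978 77.60727033]
```

View pics/s2.png

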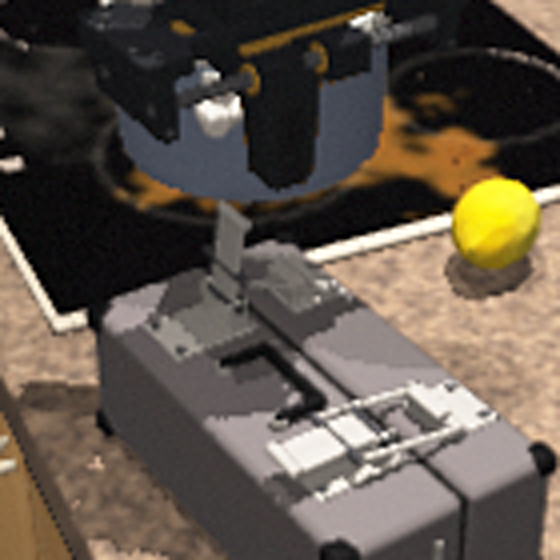

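Call:
jog_arm(
  increments=[
    {"dp": [0, 0.5, -4], "turn": [0, 0, 0], "fingers": -1},
    {"dp": [-2, 0.5, -4], "turn": [0, 0, 0], "fingers": -1},
    {"dp": [-3, 0, -3], "turn": [0, 0, 0], "fingers": -1},
    {"dp": [0, 0, 0], "turn": [0, 0, 0], "fingers": -1},
  ],
)

```text
clock: 5.95
eef_pos: [0.4945, -0.2616, 0.2752]
tcp_rot: [0.002, 0.651, 0.759, -0.0]
force: [1.0, 0.4, -0.4]
gripper_width: 0.0004
```

Run:
```python
from h import *
c=wcam(); o=r.get_obs()
print(toL(o["eef_pos"]))
p=lambda m:proj(c,RL.apply(np.array(m)/1e3)+L[:3])[0]
u,v=p((0,0,10)).astype(int); u0,v0=max(u-70,0),max(v-60,0)
im=cv2.resize(c["img"][v0:v0+120,u0:u0+140],None,fx=5,fy=5,interpolation=cv2.INTER_CUBIC)
im=cv2.convertScaleAbs(im,alpha=1.5,beta=20)
cv2.imwrite("pics/w1.png",im[:,:,::-1])
for m in [(0,0,0),(25,13,15.5),(25,-13,15.5),(35,21,6),(35,-21,6),(-13,11,67),(-13,-11,67)]: print(m,(p(m)-[u0,v0])*5)
```

```text
[ 24.83283762 -51.21135077 187.4828581 ]
(0, 0, 0) [357.37521139 300.24673023]
(25, 13, 15.5) [484.06743555 232.02483327]
(25, -13, 15.5) [484.18309616 373.42325009]
(35, 21, 6) [536.46581143 188.49699564]
(35, -21, 6) [534.89842321 410.4819453 ]
(-13, 11, 67) [241.56133273 245.65907379]
(-13, -11, 67) [246.89965618 387.73218797]
```

View pics/w1.png

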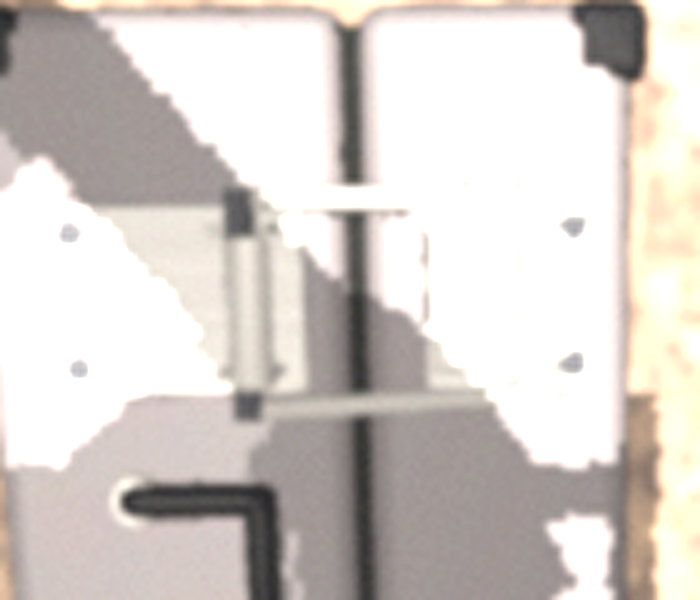

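The bail lies down over the keeper (arms from column ≈250 to beyond 480) with the lever still upright (column ≈250, rows 235–390), matching the predictions. Next is the lever.

Call:
jog_arm(
  increments=[
    {"dp": [3, 0, 2], "turn": [0, 0, 0], "fingers": -1},
    {"dp": [2.1, 0, 3], "turn": [0, 0, 0], "fingers": -1},
    {"dp": [0, 0, 4], "turn": [0, 0, 0], "fingers": -1},
    {"dp": [0, 0, 3.5], "turn": [0, 0, 0], "fingers": -1},
    {"dp": [0, 0, 1.2], "turn": [0, 0, 0], "fingers": -1},
    {"dp": [0, 0, 0], "turn": [0, 0, 0], "fingers": -1},
  ],
)

```text
clock: 6.75
eef_pos: [0.4862, -0.2091, 0.1364]
tcp_rot: [-0.001, 0.65, 0.76, -0.0]
force: [0.3, -0.1, 0.1]
gripper_width: 0.0006
```

Call:
jog_arm(
  increments=[
    {"dp": [0, -1, 0], "turn": [0, 0, 0], "fingers": -1},
    {"dp": [0, -1, 0], "turn": [0, 0, 0], "fingers": -1},
    {"dp": [0, -1, 0], "turn": [0, 0, 0], "fingers": -1},
    {"dp": [0, -1, 0], "turn": [0, 0, 0], "fingers": -1},
    {"dp": [0, -1, 0], "turn": [0, 0, 0], "fingers": -1},
    {"dp": [0, -1, 0], "turn": [0, 0, 0], "fingers": -1},
    {"dp": [0, 0, 0], "turn": [0, 0, 0], "fingers": -1},
  ],
)

```text
clock: 7.62
eef_pos: [0.4266, -0.219, 0.1368]
tcp_rot: [-0.0, 0.651, 0.759, -0.0]
force: [0.4, 0.9, 0.1]
gripper_width: 0.0004
```

Run:
```python
from h import *
o=r.get_obs();print(toL(o["eef_pos"]),o["force"])
snap("scene","s3",(240,120,380,260),4)
```

```text
[-35.52570865  -0.05201183  50.78816277] [0.41705409 0.85123011 0.14446616]
```

View pics/s3.png

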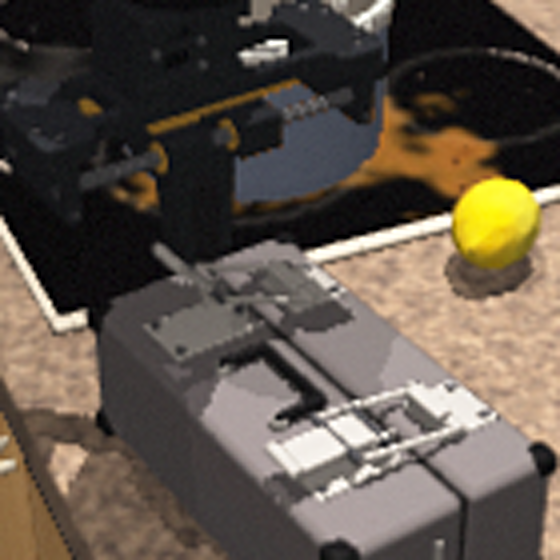

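The lever is tilted to about 45° (its end at 160,245) and the bail still lies at the keeper. I'll keep pressing.

Call:
jog_arm(
  increments=[
    {"dp": [0, -1, 0.2], "turn": [0, 0, 0], "fingers": -1},
    {"dp": [0, -1, 0.4], "turn": [0, 0, 0], "fingers": -1},
    {"dp": [0, 0, 0.6], "turn": [0, 0, 0], "fingers": -1},
    {"dp": [0, 0, 0.6], "turn": [0, 0, 0], "fingers": -1},
    {"dp": [0, 0, 0.5], "turn": [0, 0, 0], "fingers": -1},
    {"dp": [0, 0, 0.5], "turn": [0, 0, 0], "fingers": -1},
    {"dp": [0, 0, 0], "turn": [0, 0, 0], "fingers": -1},
  ],
)

```text
clock: 8.55
eef_pos: [0.4074, -0.2217, 0.1082]
tcp_rot: [-0.0, 0.65, 0.76, 0.0]
force: [-0.1, 0.0, -0.5]
gripper_width: 0.0007
```

Call:
jog_arm(
  increments=[
    {"dp": [0, 0, 0.3], "turn": [0, 0, 0], "fingers": -1},
    {"dp": [0, 0, 0.2], "turn": [0, 0, 0], "fingers": -1},
    {"dp": [0, 0, 0], "turn": [0, 0, 0], "fingers": -1},
  ],
)

```text
clock: 8.93
eef_pos: [0.4075, -0.222, 0.1042]
tcp_rot: [0.0, 0.65, 0.76, -0.0]
force: [-3.2, 0.5, 7.0]
gripper_width: 0.0006
```

Call:
jog_arm(
  increments=[
    {"dp": [0, 0, 0.1], "turn": [0, 0, 0], "fingers": -1},
    {"dp": [0, 0, 0], "turn": [0, 0, 0], "fingers": -1},
    {"dp": [0, 0, 0], "turn": [0, 0, 0], "fingers": -1},
  ],
)

```text
clock: 9.3
eef_pos: [0.4076, -0.222, 0.104]
tcp_rot: [0.0, 0.65, 0.76, -0.0]
force: [-5.2, 4.3, 16.0]
gripper_width: 0.0003
```

Call:
jog_arm(
  increments=[
    {"dp": [0, 0, -1], "turn": [0, 0, 0], "fingers": -1},
    {"dp": [0, 0, -3], "turn": [0, 0, 0], "fingers": -1},
    {"dp": [-2, 0, -4], "turn": [0, 0, 0], "fingers": -1},
    {"dp": [-3, 0, -4], "turn": [0, 0, 0], "fingers": -1},
    {"dp": [0, 0, 0], "turn": [0, 0, 0], "fingers": -1},
  ],
)

```text
clock: 9.93
eef_pos: [0.4159, -0.2733, 0.2252]
tcp_rot: [0.003, 0.651, 0.759, -0.0]
force: [0.7, -0.1, -0.7]
gripper_width: 0.0007
```

Run:
```python
from h import *
c=wcam(); o=r.get_obs()
print(toL(o["eef_pos"]))
p=lambda m:proj(c,RL.apply(np.array(m)/1e3)+L[:3])[0]
u,v=p((-10,0,10)).astype(int); u0,v0=max(u-80,0),max(v-60,0)
w=cv2.resize(c["img"][v0:v0+120,u0:u0+160],None,fx=4,fy=4,interpolation=cv2.INTER_CUBIC)
s=cv2.resize(r.capture("scene")["img"][150:220,250:410],None,fx=4,fy=4,interpolation=cv2.INTER_CUBIC)[:115*4]
im=np.vstack([w[:320+0] if 0 else w[:,:640],s])[:600+160]
im=cv2.resize(im,None,fx=.78,fy=.78)
cv2.imwrite("pics/f.png",im[:,:,::-1]);print(im.shape)
for m in [(0,0,0),(25,13,15.5),(25,-13,15.5),(22,21,7),(22,-21,7),(-71,11,18),(-71,-11,18)]: print(m,(p(m)-[u0,v0])*4*.78)
```

```text
[-54.83741896 -50.5484791  137.22708393]
(593, 499, 3)
(0, 0, 0) [282.40463588 186.208369  ]
(25, 13, 15.5) [395.91343226 136.50931938]
(25, -13, 15.5) [387.93487529 240.60502218]
(22, 21, 7) [376.98061797 104.27677656]
(22, -21, 7) [365.31870584 267.46965445]
(-71, 11, 18) [ 14.3288548  144.89909781]
(-71, -11, 18) [ 15.80214577 233.85058889]
```

View pics/f.png

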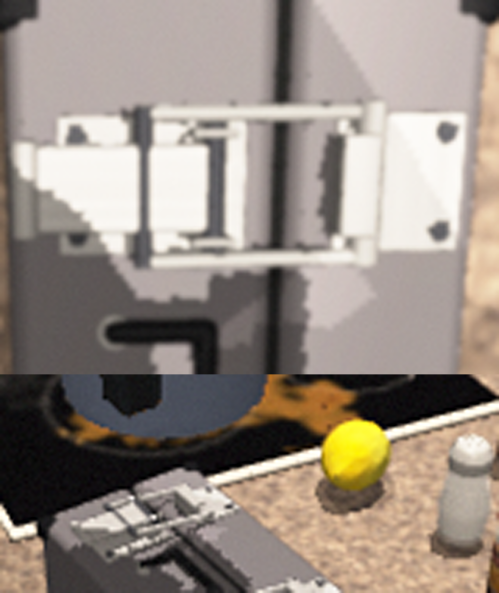

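Run:
```python
from h import *
c=wcam()
p=lambda m:proj(c,RL.apply(np.array(m)/1e3)+L[:3])[0]
u,v=p((20,0,10)).astype(int)
f=lambda im,k:cv2.resize(im,None,fx=k,fy=k,interpolation=cv2.INTER_CUBIC)
w=f(c["img"][v-32:v+32,u-25:u+35],6)
b=r.capture("top"); s=r.capture("scene")
t=f(b["img"][185:235,280:400],3.2)[:,:384]
sc=f(s["img"][170:245,255:375],3.2)
def pad(x,h,wd): y=np.zeros((h,wd,3),np.uint8);y[:x.shape[0],:x.shape[1]]=x[:h,:wd];return y
im=np.hstack([pad(w,420,370),np.vstack([pad(t,165,400),pad(sc,255,400)])])
cv2.imwrite("pics/g.png",im[:,:,::-1])
for m in [(15,0,15.5),(25,0,15.5),(22,0,15.5),(18,21,7),(26,21,7),(18,0,7),(26,0,7)]: print(m,(p(m)-[u-25,v-32])*6)
```

```text
(15, 0, 15.5) [127.12343103 197.92427956]
(25, 0, 15.5) [203.10166601 198.00051315]
(22, 0, 15.5) [180.30769567 197.97764257]
(18, 21, 7) [144.13690311  33.38437888]
(26, 21, 7) [204.26644506  33.44063065]
(18, 0, 7) [133.00857093 194.18456798]
(26, 0, 7) [191.94037331 194.24360683]
```

View pics/g.png

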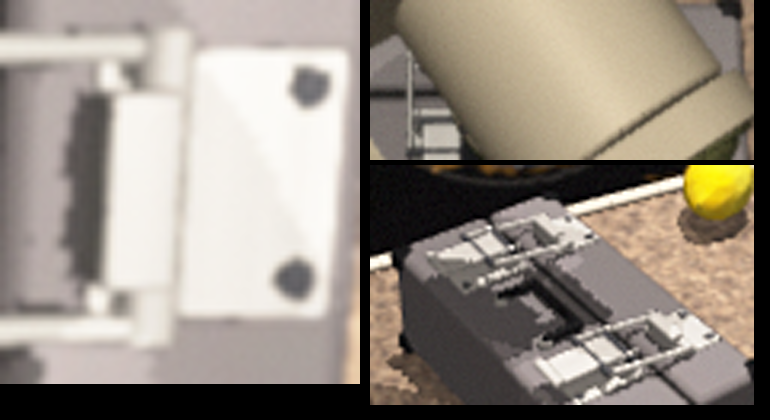

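The lip (columns 108–180) covers the middle of the crossbar, whose ends show on both sides (145–192). That means it is hooked, and the latch looks like its shut twin in the scene view. The arm is clear, so I'm handing in.

```bash
python3 -c "
from h import *
print(r.get_obs()['clock'],r.finish_job())"
```

```text
the job is handed in; nothing more can be done
10.175 None
```

The undone latch is shut with its crossbar under the keeper hook, and the job was handed in at about 10.2 s.

- **Bail:** I pushed the bail over with the closed fingers. A wrist picture then showed it lying down past the keeper with the lever still upright.
- **Lever:** I swung the lever down and pressed it home. The tip force reached about 16 N at the stop, with the fingertips at z 18 mm, the height of a flat lever. I then lifted well clear.
- **Last checks:** After I let go, the lever's end was in its predicted shut position. The keeper lip covered the middle of the crossbar, with the bar near x 22 mm. The latch looked the same as its shut twin.
- **Limits of the checks:** In the last view the lip edge lay about 3 mm further towards -x than modelled, which fits the keeper's spring give under load. The top camera's view was blocked by the arm, so it confirmed nothing. I viewed 10 pictures.

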